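# Light up and unlock the furniture-oil bottle

### The arm

A 7-joint arm with a two-finger parallel gripper is mounted at the origin on the work surface. World frame = base frame: x ahead of the robot, y to its left, z up, the work surface at z = 0. Lengths are in m, angles in rad, forces in N, time in s.
With the tool pointing down it reaches from about 0.4 to 0.85 m from the base axis. Payload 4.5 kg.
Tool frame: the origin (TCP) lies on the centre line of the jaws, within the pads' length; the fingertips stand r.tip_reach ahead of it and the grasp point (between the pads) lies 3 mm ahead of it (r.tip_reach is the distance from the TCP to the fingertips, in m); z points along the fingers, y is the line along which they close (so a half turn about z gives the same grasp; the last joint's range is limited). The gripper opens to 88 mm and grips with 3 to 60 N. Pads are 18 mm wide; open, the fingers measure 123 mm over their backs; the gripper's body (75 mm by 187 mm) begins 45 mm behind the grasp point.
Start: joints at [1.359, 0.689, -0.195, 1.565, 0.157, 0.902, -0.215], TCP at [0.152, -0.606, 0.261] pointing down, gripper open.
Joint ranges: [-3.01, 3.01], [-0.46, 2.08], [-1.47, 1.51], [0.13, 2.56], [-1, 4.14], [0.04, 2.09], [-2.66, 2.66]. Speed limits (rad/s): [2.57, 2.57, 3.14, 3.14, 3.14, 3.14, 3.14].

### API

Orientations are given as a unit quaternion [x, y, z, w].
In Python, from plant import readout, eyes, ticket, r gives the robot as it stands. The module is installed in compiled form; this text tells all that it offers.
- The arm moves only by the tool carry_out, never from a script. Its argument "motion" is a list that holds one entry, the list of rows, each a list of 7 numbers: the shift along the tool's x, y, z in mm, then the turn, a rotation vector about the tool's x, y, z in rad, then the opening in per cent of the stroke, from 0 (shut) to 100 (fully open). In form: [[[dx, dy, dz, ax, ay, az, claw], ...]]. A call has 1 to 8 rows; each row shifts and turns the commanded pose from where the row before left it, along the tool's axes as they then stand; what a row does not reach is not made up. A row lasts 1/10 s, in which the tool goes at most 50 mm and 8.59 degrees, less where a joint would pass 70% of its speed; a pose out of reach is approached as far as the arm can. A call is refused whole if a number of a shift passes 50 or a number of a turn 0.15, either way. A call with a gripper value outside its range is refused whole. The fingers move at their own pace and stop on an object; "squeeze" is the grip in N (left out, the last holds). Time passes only in rows, so rows that do not move let the fingers close. It gives the time, the measured TCP pose, the force and the opening at its end, in the units of the state.
- readout.get_state(): the state, without advancing time (a new reading comes with each control period).
- eyes.snapshot(name): name is "scene" or "top" or "wrist"; returns a dict with "pixels" (400x640x3 uint8, red, green, blue), "K" (3x3 intrinsics, pixels), "origin" and "attitude" of the camera in the world. Camera axes: x right, y down, z forward; pixel columns grow to the right and rows downward; lengths in m; the calibration is good to about 2 mm. A picture is of the moment at which its call begins. There is no depth.
- ticket.finish_job(): hands the job in, once; it reports no verdict.
The state is a dict: "clock": time; "q": joint angles; "qd": joint speeds; "joint_torque": joint torques, N m; "tool_pos": TCP position; "eef_rot": TCP orientation; "contact_force": force on the tool from outside, world axes, zero at the start; "moment": the same for the moment, N m; "opening": opening from 0.0 (shut) to 1.0 (fully open).
Only numpy, scipy, OpenCV 4.12 (cv2) and the standard library are available. Lean on these libraries where they do the work, as an engineer would, in place of code of your own. Each camera call takes 0.05 s, during which the arm holds its last target. There are 200 camera calls.

### The job

Turn and tilt the little spot lamp so that it points straight at the orange cap of the furniture-oil bottle. Then open the bottle: press its safety cap down, twist it counter-clockwise as its arrow shows until it comes free, and lift it straight up. Finish while still holding the cap in the gripper about 8 cm above the bottle, with the bottle still standing in its caddy, the lamp still on it, and everything else left where it was.

Things in the scene. Friction and masses are not known exactly. Their poses are not given: they have to be found in the camera images.
- caddy: Fixed open wooden caddy, 161 x 104 x 40 mm high, on the work surface; origin on the surface under the centre of its snug well for the bottle (floor 6 mm thick, well 73 x 47 mm, 34 mm deep); x runs from the well along the caddy's length to the open compartment (x +43 to +112 mm) that holds a tin.
- bottle: Loose green bottle of furniture oil, about 0.3 to 0.6 kg, standing in the caddy's well, which keeps it from turning. Flat-sided body 70 (x) x 44 (y) x 95 mm, a shoulder up to 110 mm, a neck of 27 mm diameter up to the mouth at 145 mm; origin at the centre of its underside, z up.
- bottle_mouth (a point): Centre of the top of the bottle's neck, 145 mm above the bottle's underside, inside the cap while that is on; the axes are the bottle's.
- cap: Loose orange ribbed push-and-turn cap, 46 mm in diameter, 38.5 mm high, 30 g, with a white counter-clockwise arrow on top; origin at the centre of its lower rim (125.5 mm above the bottle's underside while locked), z up. Best gripped by the sides of its upper 14 mm. Unpressed it does not turn; while locked, pulling it up lifts the bottle.
- cap_top (a point): Centre of the cap's top, 38.5 mm above its rim. How it opens: press the cap down at least 3 mm (it bottoms at 5 mm) against a spring (6 N locked, 9 N pressed) and, keeping it down, turn it counter-clockwise seen from above; it is free to lift once turned by more than 45 and less than 130 degrees (aim for 75 to 90).
- lamp_head (a point): Pivot point of the spot lamp's head, where its swivel and tilt axes cross, 225 mm above the surface on the axis of the fixed round brass foot (110 mm in diameter); the axes are those of the head: x is the beam, out through the lens. The white head is a cylinder of 64 mm diameter from x -40 to +55 mm, in a fork 86 mm wide.
- lamp_knob (a point): Centre of the black ball (22 mm in diameter) at the end of the thin brass stem (8 mm) behind the lamp head, 125 mm behind the pivot, straight behind the beam. Pinched from above, it steers both joints of the lamp; it can pivot between the fingers.
- lamp_swivel (a joint): Swivel of the lamp, rad: 0 points the beam along world +x, positive turns it counter-clockwise seen from above (+y); range -2.7 to 2.7; stays where it is left (about 0.22 N m of friction).
- lamp_tilt (a joint): Tilt of the lamp head, rad: 0 is level, positive points the beam down; range -0.7 to 0.9; stays where it is left (about 0.2 N m of friction).
- tin: Loose yellow wax tin, 63 mm in diameter, 34 mm high, in the caddy's compartment; leave alone. Origin at the centre of its underside.
- mug: Loose white mug, 80 mm in diameter, 90 mm high, at the left; leave alone. Origin at the centre of its underside.
- brush: Loose wooden brush, 150 x 50 x 45 mm high, at the right; leave alone. Origin at the centre of its underside.
- candle: Loose blue candle jar, 76 mm in diameter, 80 mm high, at the right; leave alone. Origin at the centre of its underside.
- book: Loose red book lying flat, 110 x 160 x 26 mm, at the left; leave alone. Origin at the centre of its underside.
Not all that is in view belongs to the job. What is shaped like the caddy but blue is not meant. What is shaped like the part that bears lamp_head but pink is not meant.

How it is judged:
By the outcome, as a careful person would: the job done as asked, in the order asked, and still so for the second after the job is handed in, while the arm keeps its last pose, push and grip.
It also fails if it takes over 58 s, if anything falls off the work surface, if the arm or the gripper's body presses on something with over 40 N, if the wrist force passes 120 N, or if a joint passes its speed limit or range.

## Working session

There is one attempt and no reset: what is moved stays moved. The work goes in short steps, Python scripts to look and compute and a tool call to move; the robot and the scene stay as the last step left them, time stands still between calls to the robot, and variables do not carry over. Pictures are saved under pics/ and viewed, on a budget of 14 in all, crops included, one or two more only if the job needs it, and the job is handed in when it is done.

Besides the shell and the picture viewer there is one more tool, called after "Emit:" by a JSON object that holds its "fn" and its "kwargs", one argument or row to a line. carry_out: Moves the arm, as the interface text tells. Its arguments: {"type":"object","properties":{"motion":{"type":"array","items":{"type":"array","items":{"type":"array","items":{"type":"number"}}}},"squeeze":{"type":"number"}},"required":["motion"]}

```bash
mkdir -p pics; cat > h.py <<'E'
from plant import readout, eyes, ticket, r
import numpy as np, cv2
from scipy.spatial.transform import Rotation as R
def snap(n):
    s=eyes.snapshot(n); return s
def rot(a):
    a=np.array(a,float); return a if a.shape==(3,3) else R.from_quat(a).as_matrix()
def ray(s,u,v):
    d=rot(s['attitude'])@np.linalg.inv(s['K'])@np.array([u,v,1.]); return np.array(s['origin']),d/np.linalg.norm(d)
def onz(s,u,v,z):
    o,d=ray(s,u,v); return o+d*(z-o[2])/d[2]
def tri(s1,p1,s2,p2):
    o1,d1=ray(s1,*p1);o2,d2=ray(s2,*p2)
    t=np.linalg.lstsq(np.c_[d1,-d2],o2-o1,rcond=None)[0]
    a=o1+d1*t[0];b=o2+d2*t[1]; return (a+b)/2,np.linalg.norm(a-b)
def proj(s,p):
    c=s['K']@(rot(s['attitude']).T@(np.array(p)-np.array(s['origin']))); return c[:2]/c[2]
def save(n,img): cv2.imwrite('pics/'+n+'.png',cv2.cvtColor(img,cv2.COLOR_RGB2BGR))
E
python3 - <<'E'
from h import *
for n in('scene','top'):
    s=snap(n); save(n+'0',s['pixels']); np.save(n+'0.npy',s,allow_pickle=True); print(n,s['origin'],s['attitude'],s['K'])
print(readout.get_state(), r.tip_reach)
E
```

```text
scene [ 0.96880754 -0.45780759  1.04389294] [ 0.87478571  0.37635996 -0.12592323 -0.2779325 ] [[371.89548492   0.         318.44169543]
 [  0.         371.89548492 198.87551998]
 [  0.           0.           1.        ]]
top [ 0.35130128 -0.01714515  1.73801014] [ 0.70867111 -0.7041216   0.03180461 -0.03140856] [[498.07695889   0.         311.67326586]
 [  0.         498.07695889 198.60817397]
 [  0.           0.           1.        ]]
{'clock': 0.1, 'q': array([ 1.35882676,  0.6898738 , -0.19448981,  1.56619858,  0.15730511,
        0.90252692, -0.21507093]), 'qd': array([ 0.00057096, -0.0028748 , -0.00100223, -0.00443755,  0.00106197,
       -0.00031693, -0.0001972 ]), 'joint_torque': array([-2.55539300e-03, -5.28496778e+01, -1.27144206e+00, -1.53836381e+01,
       -5.26186090e-02,  2.05034841e-03,  7.66654580e-05]), 'tool_pos': array([ 0.15188084, -0.6057318 ,  0.26001692]), 'eef_rot': array([ 9.92453927e-01,  1.22615447e-01, -1.71240362e-04, -7.90563017e-04]), 'contact_force': array([-0.05260287,  0.7057464 , -0.78387645]), 'moment': array([ 0.01163423, -0.02627118,  0.04595157]), 'opening': 0.996748183702234} 0.022
```

View pics/scene0.png

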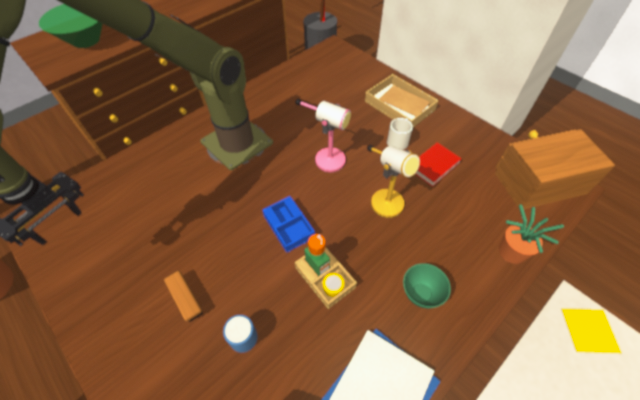

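View pics/top0.png

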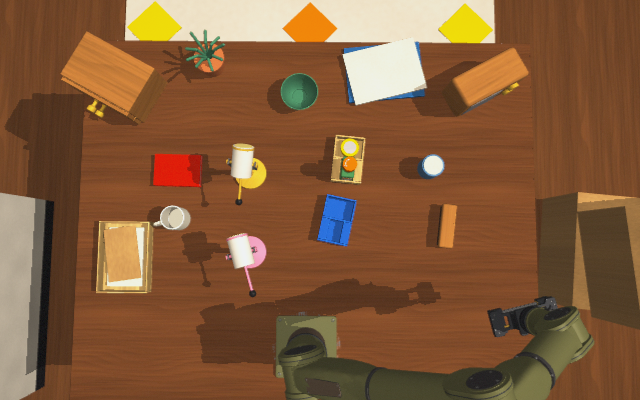

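The scene picture shows two lamps: a brass/yellow foot at (388,203) and a pink one at (330,160). It also shows two caddies: wooden with the green bottle and orange cap at (317,242), and blue and empty at (288,222). In the top picture the lamps are at (250,173) and (248,252), and the caddies at (348,160) and (337,220). The brass lamp and the wooden caddy fit the description. I'll confirm that in an enlarged crop.

```bash
python3 - <<'E'
from h import *
a=np.load('top0.npy',allow_pickle=True).item()['pixels'][130:212,220:380]
b=np.load('scene0.npy',allow_pickle=True).item()['pixels'][140:310,295:425]
A=cv2.resize(a,None,fx=5,fy=5,interpolation=cv2.INTER_CUBIC)  #800x410
B=cv2.resize(b,None,fx=3.5,fy=3.5,interpolation=cv2.INTER_CUBIC)
save('cropA',A); save('cropB',B)
for n in('top','scene'):
    s=np.load(n+'0.npy',allow_pickle=True).item()
    h=cv2.cvtColor(s['pixels'],cv2.COLOR_RGB2HSV)
    def cen(m,box):
        x0,x1,y0,y1=box; mm=np.zeros_like(m); mm[y0:y1,x0:x1]=m[y0:y1,x0:x1]
        ys,xs=np.nonzero(mm); return xs.mean(),ys.mean(),len(xs),xs.min(),xs.max(),ys.min(),ys.max()
    H,S,V=[h[...,i].astype(int) for i in range(3)]
    cap=((H>=6)&(H<=13)&(S>215)&(V>150)).astype(np.uint8)
    foot=((H>=20)&(H<=28)&(S>180)&(V>120)).astype(np.uint8)
    blk=(V<45).astype(np.uint8)
    B={'top':[(335,365,145,180),(230,270,150,195),(230,250,190,212)],'scene':[(300,335,225,260),(365,410,185,220),(365,390,140,160)]}[n]
    for nm,m,b in zip(('cap','foot','knob'),(cap,foot,blk),B):
        try: print(n,nm,cen(m,b))
        except Exception as e: print(n,nm,e)
E
```

```text
top cap (np.float64(349.5), np.float64(170.0), 2, np.int64(347), np.int64(352), np.int64(170), np.int64(170))
top foot (np.float64(253.50112866817156), np.float64(176.21444695259595), 443, np.int64(230), np.int64(266), np.int64(150), np.int64(194))
top knob (np.float64(238.125), np.float64(202.25), 16, np.int64(236), np.int64(241), np.int64(200), np.int64(204))
scene cap (np.float64(319.0), np.float64(239.23076923076923), 13, np.int64(308), np.int64(325), np.int64(235), np.int64(244))
scene foot (np.float64(387.40193370165747), np.float64(202.2707182320442), 724, np.int64(372), np.int64(403), np.int64(185), np.int64(216))
scene knob zero-size array to reduction operation minimum which has no identity<stdin>:12: RuntimeWarning: Mean of empty slice.
  ret = ret.dtype.type(ret / rcount)
```

View pics/cropA.png

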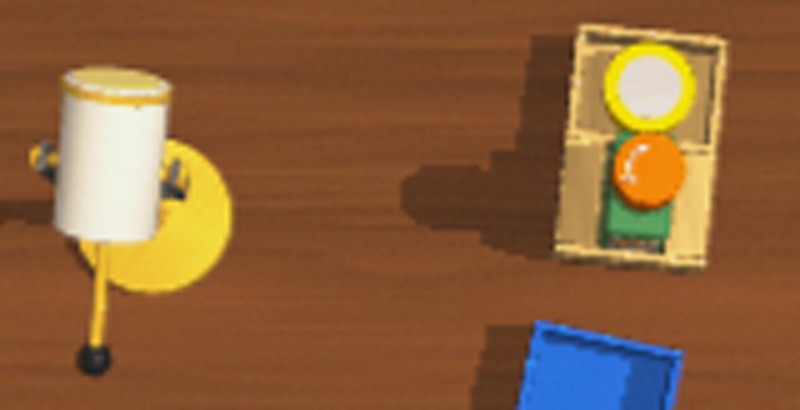

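View pics/cropB.png

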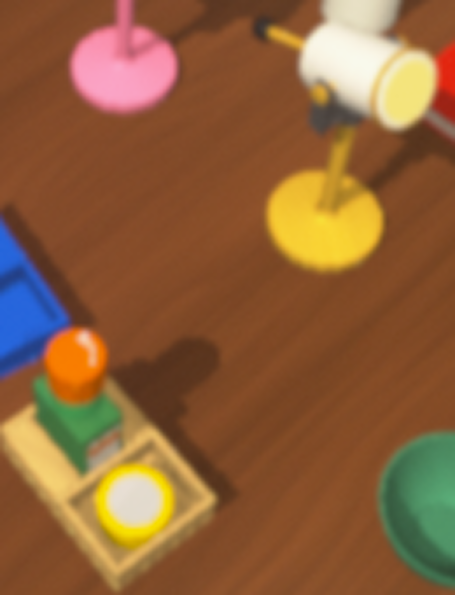

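The crops confirm it: the brass-footed lamp with its knob at top (238.6,202), and the wooden caddy with green bottle, orange cap at top (350,164) and tin beside it. Next I'll fit positions.

```bash
cat > fit.py <<'E'
from h import *
t=np.load('top0.npy',allow_pickle=True).item(); s=np.load('scene0.npy',allow_pickle=True).item()
A=lambda x,y:(220+x/5-.4,130+y/5-.4); B=lambda x,y:(295+x/3.5-.36,140+y/3.5-.36)
f1=onz(t,*A(155,216),.012); f2=onz(s,*B(325,219),.012); print('foot',f1,f2)
kn=tri(t,A(93,360),s,B(264,28)); print('knob',kn)
print('cap top',onz(t,*A(650,170),.17), onz(s,*B(77,352),.165))
c=[onz(t,*A(*p),.04) for p in((580,25),(727,38),(705,268),(555,257))]
far=(c[0]+c[1])/2; near=(c[2]+c[3])/2; d=(far-near)[:2]; d/=np.linalg.norm(d)
print('caddy ctr',np.mean(c,0),'len',np.linalg.norm(far-near),'yaw',np.arctan2(d[1],d[0]))
# caddy spans x from ? to ?; compartment ends +112+~4 ->  centre
for name,p in(('tin',A(650,85)),):print(name,onz(t,*p,.04))
E
python3 fit.py
```

```text
foot [0.59524776 0.19641773 0.012     ] [0.59549004 0.19784867 0.012     ]
knob (array([0.48006453, 0.21301507, 0.17881679]), np.float64(0.0003305911860099741))
cap top [ 0.60448788 -0.13750035  0.17      ] [ 0.60114181 -0.1321373   0.165     ]
caddy ctr [ 0.64180438 -0.14182046  0.04      ] len 0.16199360212432767 yaw -0.10029124825777049
tin [ 0.68483164 -0.14750234  0.04      ]
```

```bash
cat >> h.py <<'E'
def down(psi):
    c,s=np.cos(psi),np.sin(psi); return np.array([[c,s,0],[s,-c,0],[0,0,-1.]])
def cur():
    st=readout.get_state(); return np.array(st['tool_pos']),rot(st['eef_rot'])
def emit(path,claw):
    """path: list of (pos,psi); prints rounded rows in tool axes from the current pose"""
    p,Rm=cur(); rows=[]
    for q,psi in path:
        d=np.round(Rm.T@(np.array(q)-p)*1000,0); w=np.round(R.from_matrix(Rm.T@down(psi)).as_rotvec(),3)
        rows.append([*d.astype(int).tolist(),*w.tolist(),claw]); p=p+Rm@d/1000; Rm=Rm@R.from_rotvec(w).as_matrix()
    for i in range(0,len(rows),8): print(str(rows[i:i+8]).replace(' ',''))
    print('end',p,np.arctan2(Rm[1,0],Rm[0,0]))
def polar(p0,psi0,p1,psi1,n,bump=0):
    f=lambda p:np.array([np.hypot(p[0],p[1]),np.arctan2(p[1],p[0]),p[2]]); a,b=f(p0),f(p1); out=[]
    for i in range(1,n+1):
        u=i/n; m=a+(b-a)*u; out.append(([m[0]*np.cos(m[1]),m[0]*np.sin(m[1]),m[2]+bump*np.sin(np.pi*u)],psi0+(psi1-psi0)*u))
    return out
def stat():
    st=readout.get_state(); p,Rm=cur()
    print('t',round(st['clock'],2),'p',p.round(4),'psi',np.arctan2(Rm[1,0],Rm[0,0]).round(3),'tilt',Rm[:,2].round(3),'F',np.round(st['contact_force'],1),'M',np.round(st['moment'],2),'op',round(st['opening'],3),'q',np.round(st['q'],2))
E
python3 - <<'E'
from h import *
stat(); p,_=cur()
emit(polar(p,.246,[.480,.213,.32],3.0,24,.10),100)
E
```

```text
t 0.1 p [ 0.1519 -0.6057  0.26  ] psi 0.246 tilt [-0.001  0.002 -1.   ] F [-0.1  0.7 -0.8] M [ 0.01 -0.03  0.05] op 0.997 q [ 1.36  0.69 -0.19  1.57  0.16  0.9  -0.22]
[[45,-6,-16,-0.002,0.0,-0.115,100],[45,-4,-15,0.0,0.0,-0.115,100],[45,-2,-15,0.0,0.0,-0.114,100],[44,0,-14,0.0,0.0,-0.115,100],[44,2,-13,0.0,0.0,-0.115,100],[44,3,-13,0.0,0.0,-0.115,100],[43,6,-11,0.0,0.0,-0.114,100],[43,7,-10,0.0,0.0,-0.115,100]]
[[42,8,-8,0.0,0.0,-0.115,100],[41,11,-7,0.0,0.0,-0.115,100],[41,12,-5,0.0,0.0,-0.114,100],[40,14,-3,0.0,0.0,-0.115,100],[39,15,-2,0.0,0.0,-0.115,100],[38,16,0,-0.0,0.0,-0.115,100],[37,18,2,-0.0,0.0,-0.114,100],[36,20,3,-0.0,0.0,-0.115,100]]
[[35,20,5,-0.0,0.0,-0.115,100],[33,22,6,-0.0,0.0,-0.115,100],[33,24,7,-0.0,0.0,-0.114,100],[31,24,9,-0.0,0.0,-0.115,100],[31,25,9,-0.0,0.0,-0.115,100],[28,27,10,-0.0,0.0,-0.115,100],[28,27,10,-0.0,0.0,-0.114,100],[26,28,11,-0.0,0.0,-0.115,100]]
end [0.47975132 0.21260557 0.31973314] 2.999849771339398
```

Emit:
{"fn": "carry_out", "kwargs": {
  "motion": [
    [[45,-6,-16,0,0,-0.115,100],[45,-4,-15,0,0,-0.115,100],[45,-2,-15,0,0,-0.115,100],[44,0,-14,0,0,-0.115,100],[44,2,-13,0,0,-0.115,100],[44,3,-13,0,0,-0.115,100],[43,6,-11,0,0,-0.115,100],[43,7,-10,0,0,-0.115,100]]
  ]
}}

```text
clock: 0.9
tool_pos: [0.4365, -0.3996, 0.3679]
eef_rot: [0.834, 0.552, -0.0, 0.0]
contact_force: [-0.0, -0.3, 0.4]
opening: 1.002
```

Emit:
{"fn": "carry_out", "kwargs": {
  "motion": [
    [[42,8,-8,0,0,-0.115,100],[41,11,-7,0,0,-0.115,100],[41,12,-5,0,0,-0.115,100],[40,14,-3,0,0,-0.115,100],[39,15,-2,0,0,-0.115,100],[38,16,0,0,0,-0.115,100],[37,18,2,0,0,-0.115,100],[36,20,3,0,0,-0.115,100]]
  ]
}}

```text
clock: 1.7
tool_pos: [0.5504, -0.089, 0.3874]
eef_rot: [0.502, 0.865, -0.0, -0.0]
contact_force: [0.3, -0.2, 0.1]
opening: 0.994
```

Emit:
{"fn": "carry_out", "kwargs": {
  "motion": [
    [[35,20,5,0,0,-0.115,100],[33,22,6,0,0,-0.115,100],[33,24,7,0,0,-0.115,100],[31,24,9,0,0,-0.115,100],[31,25,9,0,0,-0.115,100],[28,27,10,0,0,-0.115,100],[0,0,0,0,0,0,100],[0,0,0,0,0,0,100]]
  ]
}}

```text
clock: 2.5
tool_pos: [0.5119, 0.1436, 0.3413]
eef_rot: [0.181, 0.983, -0.0, -0.0]
contact_force: [0.4, 0.1, 0.6]
opening: 1.004
```

```bash
python3 - <<'E'
from h import *
stat(); s=snap('wrist'); save('w1',s['pixels']); np.save('w1.npy',s,allow_pickle=True)
print(s['origin'],s['K'][0,0],'pred knob px',proj(s,[.480,.213,.179]))
E
```

```text
t 2.5 p [0.5119 0.1436 0.3413] psi 2.777 tilt [-0.001 -0.001 -1.   ] F [0.4 0.1 0.6] M [-0.03 -0.15 -0.05] op 1.004 q [ 0.18  0.59 -0.9   1.72  0.51  1.09  0.32]
[0.44095028 0.17094801 0.46527397] 359.31545062799256 pred knob px [391.40387622 114.99635866]
```

View pics/w1.png

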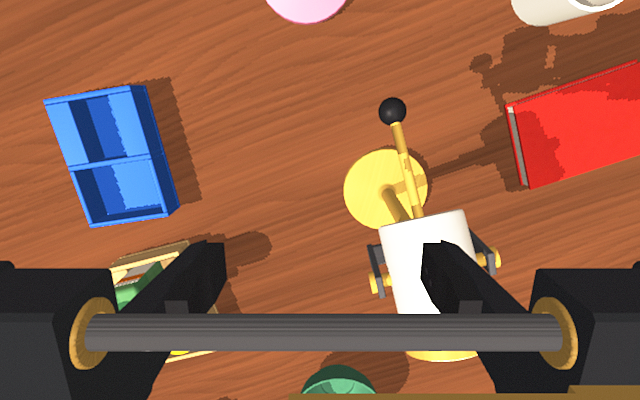

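The wrist view shows the knob at (393,111), within 4 px of the prediction (391,115), with the open fingers clear of the lamp head.

```bash
python3 - <<'E'
from h import *
w=np.load('w1.npy',allow_pickle=True).item();t=np.load('top0.npy',allow_pickle=True).item()
print(onz(w,392.5,110.5,.179), tri(w,(392.5,110.5),t,(238.2,201.8)), 'foot',onz(w,385,189,.012))
h=cv2.cvtColor(w['pixels'],cv2.COLOR_RGB2GRAY)[95:127,375:410]; ys,xs=np.nonzero(h<50); print(xs.mean()+375,ys.mean()+95,len(xs))
k=onz(w,392.5,110.5,.179)
p,_=cur()
psi=2.777; P=np.array([k[0],k[1],.182])   # grasp pt 3 mm ahead
up=P+[0,0,.075]
emit([(p+(up-p)*(i/3),psi+(3.0-psi)*i/3) for i in (1,2,3)]+[(P+[0,0,.04],3.0),(P+[0,0,.02],3.),(P,3.)],80)
E
```

```text
[0.4770403  0.21483755 0.179     ] (array([0.48367463, 0.22175466, 0.12725288]), np.float64(0.0020257827950699234)) foot [0.59042109 0.20075103 0.012     ]
392.190243902439 109.3048780487805 410
[[20,18,28,-0.001,0.0,-0.077,80],[18,20,28,-0.0,0.0,-0.074,80],[17,21,28,-0.0,0.0,-0.075,80],[0,0,35,-0.0,0.0,0.0,80],[0,0,20,-0.0,0.0,0.0,80],[0,0,20,-0.0,0.0,0.0,80]]
end [0.47671709 0.21480874 0.18234189] 3.0002307356793576
```

Emit:
{"fn": "carry_out", "kwargs": {
  "motion": [
    [[20,18,28,0,0,-0.075,80],[18,20,28,0,0,-0.075,80],[17,21,28,0,0,-0.075,80],[0,0,35,0,0,0,60],[0,0,20,0,0,0,50],[0,0,18,0,0,0,50],[0,0,0,0,0,0,0],[0,0,0,0,0,0,0]]
  ],
  "squeeze": 12
}}

```text
clock: 3.35
tool_pos: [0.4773, 0.2148, 0.185]
eef_rot: [0.072, 0.997, -0.0, 0.0]
contact_force: [0.9, -0.1, 0.9]
opening: 0.368
```

Emit:
{"fn": "carry_out", "kwargs": {
  "motion": [
    [[0,0,0,0,0,0,0],[0,0,0,0,0,0,0],[0,0,0,0,0,0,0],[0,0,0,0,0,0,0]]
  ]
}}

```text
clock: 3.75
tool_pos: [0.4773, 0.2154, 0.1854]
eef_rot: [0.071, 0.997, -0.0, 0.001]
contact_force: [1.1, -2.5, 3.2]
opening: 0.234
```

```bash
python3 - <<'E'
from h import *
stat(); s=snap('wrist'); save('w2',s['pixels'][:, :])
E
```

```text
t 3.75 p [0.4773 0.2154 0.1854] psi 3.0 tilt [ 0.002 -0.    -1.   ] F [ 1.1 -2.5  3.2] M [-0.43 -0.49 -0.04] op 0.234 q [-0.05  0.78 -0.79  1.93  0.79  0.78  0.13]
```

View pics/w2.png

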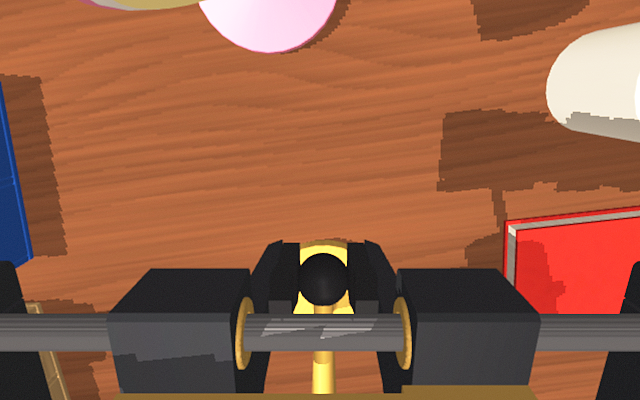

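The ball is held between the pads at (322,280), at an opening of 20.6 mm. Next I'll plan the steering arc.

```bash
cat > arc.py <<'E'
from h import *
piv=np.array([.5945,.1975,.225]); cap=np.array([.6045,-.138,.151])
d=cap-piv; y1=np.arctan2(d[1],d[0]); t1=-np.arcsin(d[2]/np.linalg.norm(d)); print('target swivel,tilt',y1,t1)
kn=lambda y,t: piv-.125*np.array([np.cos(t)*np.cos(y),np.cos(t)*np.sin(y),-np.sin(t)])
if __name__=='__main__':
    p,_=cur(); k=p-[0,0,.003]-piv; y0=np.arctan2(-k[1],-k[0]); t0=np.arcsin(k[2]/np.linalg.norm(k)); print(y0,t0,np.linalg.norm(k))
    n=16; off=p-kn(y0,t0); path=[]
    for i in range(1,n+1):
        u=i/n; path.append((kn(y0+(y1-y0)*u,t0+(t1-t0)*u)+off*(1-u)+np.array([0,0,.003])*u,3.0+(np.pi+y1-3.0)*u))
    emit(path,0)
E
python3 arc.py
```

```text
target swivel,tilt -1.5409988895353628 0.21699704390336105
-0.15175991583452988 -0.34586021384309135 0.12605985651966797
[[1,10,-4,-0.0,0.002,0.087,0],[0,11,-4,-0.0,-0.0,0.088,0],[1,10,-5,-0.0,-0.0,0.087,0],[0,11,-4,-0.0,0.0,0.088,0],[1,11,-4,-0.0,0.0,0.087,0],[0,10,-5,-0.0,0.0,0.088,0],[0,11,-4,-0.0,0.0,0.087,0],[-1,11,-5,-0.0,0.0,0.088,0]]
[[0,11,-4,-0.0,0.0,0.087,0],[-1,11,-4,-0.0,0.0,0.088,0],[0,11,-5,-0.0,0.0,0.087,0],[-1,11,-4,-0.0,0.0,0.088,0],[-1,10,-5,-0.0,0.0,0.087,0],[-1,11,-4,-0.0,0.0,0.088,0],[-1,11,-4,-0.0,0.0,0.087,0],[-2,11,-5,-0.0,0.0,0.087,0]]
end [0.59134592 0.31915699 0.25523682] 1.601021924833112
```

Emit:
{"fn": "carry_out", "kwargs": {
  "motion": [
    [[1,10,-4,0,0,0.087,0],[0,11,-4,0,0,0.088,0],[1,10,-5,0,0,0.087,0],[0,11,-4,0,0,0.088,0],[1,11,-4,0,0,0.087,0],[0,10,-5,0,0,0.088,0],[0,11,-4,0,0,0.087,0],[-1,11,-5,0,0,0.088,0]]
  ],
  "squeeze": 15
}}

```text
clock: 4.6
tool_pos: [0.5082, 0.2917, 0.2189]
eef_rot: [0.409, 0.913, -0.001, -0.002]
contact_force: [-3.6, 0.2, -2.8]
opening: 0.238
```

Emit:
{"fn": "carry_out", "kwargs": {
  "motion": [
    [[0,11,-4,0,0,0.087,0],[-1,11,-4,0,0,0.088,0],[0,11,-5,0,0,0.087,0],[-1,11,-4,0,0,0.088,0],[-1,10,-5,0,0,0.087,0],[-1,11,-4,0,0,0.088,0],[-1,11,-4,0,0,0.087,0],[-2,11,-5,0,0,0.087,0]]
  ]
}}

```text
clock: 5.4
tool_pos: [0.5881, 0.3233, 0.2542]
eef_rot: [0.696, 0.718, 0.0, -0.003]
contact_force: [-1.2, 4.3, -2.1]
opening: 0.235
```

Emit:
{"fn": "carry_out", "kwargs": {
  "motion": [
    [[0,0,0,0,0,0,0],[0,0,0,0,0,0,0]]
  ]
}}

```text
clock: 5.6
tool_pos: [0.59, 0.323, 0.2552]
eef_rot: [0.695, 0.719, 0.003, -0.002]
contact_force: [1.0, 5.3, 0.2]
opening: 0.233
```

```bash
python3 - <<'E'
from h import *
stat(); s=snap('scene'); t=snap('top'); np.save('s2.npy',s,allow_pickle=True); np.save('t2.npy',t,allow_pickle=True)
a=cv2.resize(t['pixels'][100:220,200:380],None,fx=4,fy=4,interpolation=cv2.INTER_CUBIC)[:, :]   #720x480
save('t2',a)
save('s2',cv2.resize(s['pixels'][120:270,290:490],None,fx=4,fy=4,interpolation=cv2.INTER_CUBIC))
E
```

```text
t 5.6 p [0.59   0.323  0.2552] psi 1.606 tilt [ 0.001  0.006 -1.   ] F [1.  5.3 0.2] M [ 1.16 -0.23 -0.07] op 0.233 q [-0.33  0.79 -0.47  1.41  0.38  1.03 -0.84]
```

View pics/s2.png

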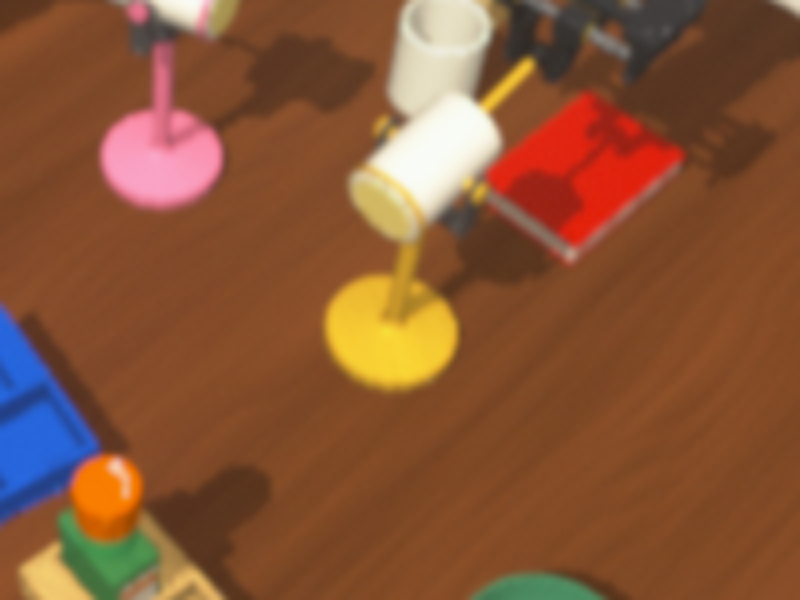

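The lamp followed: in the crop the lens centre is at about (388,206) and the stem runs up to the gripper at (533,65). I'll check the beam direction against the projected model.

```bash
python3 - <<'E'
from h import *
s=np.load('s2.npy',allow_pickle=True).item()
from scipy.optimize import least_squares
for piv in ([.594,.200,.225],[.5945,.1975,.225]):
    piv=np.array(piv); d=np.array([.6045,-.138,.151])-piv
    y,t=np.arctan2(d[1],d[0]),-np.arcsin(d[2]/np.linalg.norm(d))
    for tt in (t-.1,t,t+.1):
        b=np.array([np.cos(tt)*np.cos(y),np.cos(tt)*np.sin(y),-np.sin(tt)])
        print(piv[:2],round(tt,3),'lens',((proj(s,piv+.055*b)-[290,120])*4+1.5).round(0),'stem100',((proj(s,piv-.1*b)-[290,120])*4+1.5).round(0),'tail',((proj(s,piv-.04*b)-[290,120])*4+1.5).round(0))
    print('foot',((proj(s,[*piv[:2],.012])-[290,120])*4+1.5).round(0))
E
```

```text
[0.594 0.2  ] 0.115 lens [384. 207.] stem100 [517.  78.] tail [467. 127.]
[0.594 0.2  ] 0.215 lens [384. 211.] stem100 [519.  70.] tail [468. 124.]
[0.594 0.2  ] 0.315 lens [384. 214.] stem100 [519.  63.] tail [468. 121.]
foot [392. 328.]
[0.5945 0.1975] 0.117 lens [382. 209.] stem100 [516.  80.] tail [466. 129.]
[0.5945 0.1975] 0.217 lens [382. 213.] stem100 [517.  72.] tail [466. 126.]
[0.5945 0.1975] 0.317 lens [382. 217.] stem100 [518.  65.] tail [466. 123.]
foot [390. 330.]
```

View pics/t2.png

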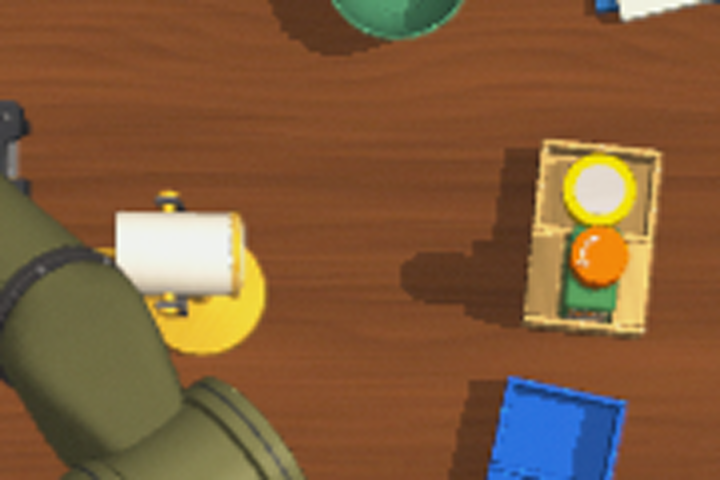

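```bash
cat > headfit.py <<'E'
from h import *
from scipy.optimize import minimize
def mask(s,box):
    im=s['pixels'].astype(int); m=np.zeros(im.shape[:2],np.uint8); x0,x1,y0,y1=box
    c=im[y0:y1,x0:x1]; w=((c.min(2)>110)&(c[...,2]>c[...,0]*.62))|((c[...,2]>90)&(c[...,1]>c[...,0]*.8)); m[y0:y1,x0:x1]=w
    n,l,st,_=cv2.connectedComponentsWithStats(m); return (l==1+np.argmax(st[1:,4])).astype(np.uint8)
K=6
def hull(s,piv,y,t):
    b=np.array([np.cos(t)*np.cos(y),np.cos(t)*np.sin(y),-np.sin(t)]); e=np.array([-np.sin(y),np.cos(y),0]); n=np.cross(b,e)
    a=np.linspace(0,2*np.pi,40); P=[piv+x*b+.032*(np.cos(q)*e+np.sin(q)*n) for x in(-.04,.055) for q in a]
    return cv2.convexHull(np.array([proj(s,p) for p in P],np.float32))
def run(data,x0):
    big=[(s,cv2.resize(m[b[2]:b[3],b[0]:b[1]].astype(np.float32),None,fx=K,fy=K,interpolation=cv2.INTER_LINEAR)>.5,b) for s,m,b in data]
    def cost(x):
        c=0
        for s,m,b in big:
            h=((hull(s,np.array([x[0],x[1],.225]),x[2],x[3])-[b[0]-.5,b[2]-.5])*K*16).round().astype(np.int32)
            r=np.zeros(m.shape,np.uint8); cv2.fillConvexPoly(r,h,1,shift=4); r=r>0
            c+=1-(r&m).sum()/(r|m).sum()
        return c+ (((x[0]-.5945)/.004)**2+((x[1]-.199)/.004)**2)*.01
    return minimize(cost,x0,method='Nelder-Mead',options=dict(initial_simplex=np.array(x0)+np.vstack([np.zeros(4),np.diag([.003,.003,.1,.1])]),xatol=1e-4,fatol=1e-5))
E
python3 - <<'E'
from headfit import *
s=np.load('s2.npy',allow_pickle=True).item();t=np.load('t2.npy',allow_pickle=True).item()
bs,bt=(370,420,138,185),(222,268,145,182)
ms,mt=mask(s,bs),mask(t,bt)
x0=[.594,.199,-1.54,.15]
for d in ([(s,ms,bs),(t,mt,bt)],[(s,ms,bs)]):
    o=run(d,x0); print(o.x.round(4),o.fun)
v=[]
for S,m,b in((s,ms,bs),(t,mt,bt)):
    c=cv2.resize(S['pixels'][b[2]:b[3],b[0]:b[1]],None,fx=7,fy=7,interpolation=cv2.INTER_NEAREST)
    mm=cv2.resize(m[b[2]:b[3],b[0]:b[1]],None,fx=7,fy=7,interpolation=cv2.INTER_NEAREST)
    cs,_=cv2.findContours(mm,0,1); cv2.drawContours(c,cs,-1,(255,0,255),1)
    h=((hull(S,np.array([*o.x[:2],.225]),*o.x[2:])-[b[0]-.5,b[2]-.5])*7).round().astype(np.int32); cv2.polylines(c,[h],True,(0,0,255),1); v.append(c[:259])
save('fit2',np.hstack(v))
E
```

```text
[ 0.5954  0.1982 -1.5396  0.1623] 0.349831432700185
[ 0.5917  0.2015 -1.5434  0.1894] 0.2002063751555491
```

View pics/fit2.png

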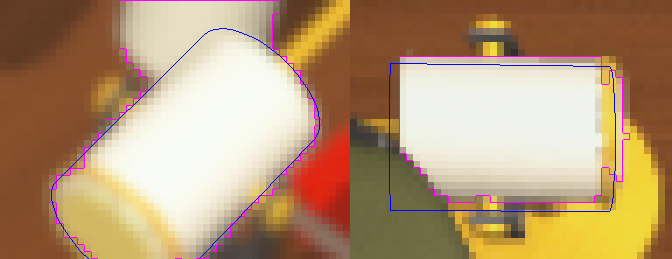

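```bash
python3 - <<'E'
import re
t=open('headfit.py').read()
t=t.replace("def run(data,x0):","def run(data,x0,ign):")
t=t.replace("r=r>0\n","r=r>0; Y,X=np.mgrid[:m.shape[0],:m.shape[1]]; g=~ign[len(S0)](X/K+b[0]-.5,Y/K+b[2]-.5); S0.append(1); r=r&g; m=m&g\n").replace("        c=0\n","        c=0; S0=[]\n")
open('headfit.py','w').write(t)
E
cat > meas.py <<'E'
from headfit import *
def go(s,t,show=False):
    bs,bt=(365,425,130,200),(222,268,140,185)
    igs=lambda x,y:(((x>386)&((x-387)*10+(y-152)*12<4)&(x<402))|((y<141.8)&(x<402)))
    igt=lambda x,y:(x>257)|((x<238)&(y>160))
    ms=mask(s,bs)*0
    c=s['pixels'].astype(int); ms[bs[2]:bs[3],bs[0]:bs[1]]=((c[...,2]>75)&(c[...,1]>c[...,0]*.78)&(c[...,0]>130))[bs[2]:bs[3],bs[0]:bs[1]]
    ms=cv2.morphologyEx(ms,cv2.MORPH_OPEN,np.ones((3,3),np.uint8)); n,l=cv2.connectedComponents(ms); ms=(l==l[165,393]).astype(np.uint8)
    mt=mask(t,bt); out=[]
    for d,g in(([(s,ms,bs),(t,mt,bt)],[igs,igt]),([(s,ms,bs)],[igs])):
        for st in (.1,.3):
            o=run(d,[.5945,.199,-1.54,st],g); print(o.x.round(4),round(o.fun,4))
    v=[]
    for S,m,b in((s,ms,bs),(t,mt,bt)):
        c=cv2.resize(S['pixels'][b[2]:b[3],b[0]:b[1]],None,fx=7,fy=7,interpolation=cv2.INTER_NEAREST)
        mm=cv2.resize(m[b[2]:b[3],b[0]:b[1]],None,fx=7,fy=7,interpolation=cv2.INTER_NEAREST)
        cs,_=cv2.findContours(mm,0,1); cv2.drawContours(c,cs,-1,(255,0,255),1)
        h=((hull(S,np.array([*o.x[:2],.225]),*o.x[2:])-[b[0]-.5,b[2]-.5])*7).round().astype(np.int32); cv2.polylines(c,[h],True,(0,0,255),1); v.append(c[:315])
    save('fit3',np.hstack(v))
if __name__=='__main__':
    go(np.load('s2.npy',allow_pickle=True).item(),np.load('t2.npy',allow_pickle=True).item())
E
python3 meas.py
```

```text
[ 0.5953  0.1982 -1.5425  0.1353] 0.2079
[ 0.5953  0.1987 -1.5379  0.1332] 0.2102
[ 0.5919  0.2001 -1.5459  0.1514] 0.1521
[ 0.5919  0.2003 -1.5488  0.1651] 0.152
```

```bash
python3 - <<'E'
from h import *
stat(); s=snap('wrist'); np.save('w3.npy',s,allow_pickle=True); save('w3',s['pixels'])
g=cv2.cvtColor(s['pixels'],cv2.COLOR_RGB2GRAY)
c=cv2.HoughCircles(g[220:340,270:370],cv2.HOUGH_GRADIENT,1,20,param1=80,param2=12,minRadius=18,maxRadius=34)
print(c)
for piv in([.5945,.1985,.225],[.594,.2005,.225]):
  for q in (c[0][:2] if c is not None else []):
    o,d=ray(s,q[0]+270,q[1]+220); m=np.array(piv)-o; bq=m@d; disc=bq*bq-m@m+.125**2
    for sg in(-1,1):
        k=o+d*(bq+sg*np.sqrt(max(disc,0))); v=np.array(piv)-k; print(piv,q,disc,k.round(4),'tilt',np.arcsin(-v[2]/.125),'sw',np.arctan2(v[1],v[0]))
print(rot(s['attitude']).round(3),s['origin'])
E
```

```text
t 5.7 p [0.5899 0.323  0.2552] psi 1.606 tilt [ 0.001  0.006 -1.   ] F [ 1.   5.3 -0.6] M [ 1.17 -0.24 -0.1 ] op 0.237 q [-0.33  0.79 -0.47  1.41  0.38  1.03 -0.84]
[[[54.5 55.5 27.2]
  [57.5 80.5 30. ]
  [33.5 83.5 26.6]
  [12.5 85.5 24.6]
  [41.5 32.5 29.4]
  [61.5 34.5 31.2]]]
[0.5945, 0.1985, 0.225] [54.5 55.5 27.2] 0.005851840310248935 [0.5899 0.322  0.2436] tilt 0.14910577648389445 sw -1.533905814714998
[0.5945, 0.1985, 0.225] [54.5 55.5 27.2] 0.005851840310248935 [0.5933 0.2475 0.11  ] tilt -1.1679856136727902 sw -1.545832712621031
[0.5945, 0.1985, 0.225] [57.5 80.5 30. ] 0.008645404656898115 [0.5912 0.3191 0.2577] tilt 0.26440836064292916 sw -1.5430339238601352
[0.5945, 0.1985, 0.225] [57.5 80.5 30. ] 0.008645404656898115 [0.597  0.2182 0.1016] tilt -1.4113180214802932 sw -1.6995705965632122
[0.594, 0.2005, 0.225] [54.5 55.5 27.2] 0.006196481104208132 [0.5899 0.3236 0.2464] tilt 0.17178670725807466 sw -1.537264457457427
[0.594, 0.2005, 0.225] [54.5 55.5 27.2] 0.006196481104208132 [0.5933 0.2469 0.1089] tilt -1.1905908473294344 sw -1.555788345122765
[0.594, 0.2005, 0.225] [57.5 80.5 30. ] 0.008923358433534201 [0.5911 0.3205 0.2598] tilt 0.28242940651117104 sw -1.5463766535972727
[0.594, 0.2005, 0.225] [57.5 80.5 30. ] 0.008923358433534201 [0.5971 0.218  0.1013] tilt -1.428355164730567 sw -1.7441779092731464
[[ 0.999  0.034  0.011]
 [ 0.036 -0.958 -0.285]
 [ 0.001  0.285 -0.959]] [0.58654423 0.39792767 0.3795621 ]
```

View pics/w3.png

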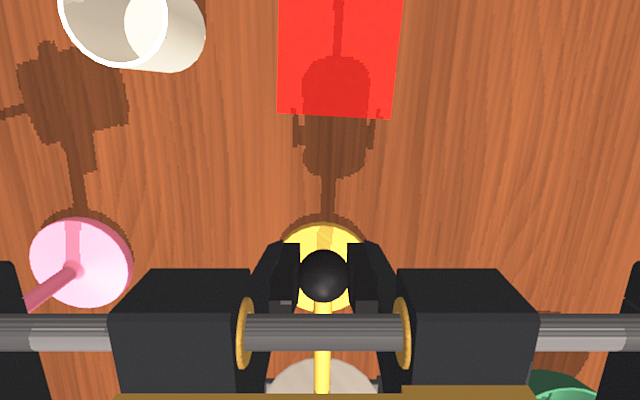

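The ball is at (324,276) in the wrist view, about 10 mm below the TCP. That puts the tilt at about 0.155, and the silhouette fit agrees, while the target is 0.215. I'll raise the knob about 8 mm.

Emit:
{"fn": "carry_out", "kwargs": {
  "motion": [
    [[0,0,-4,0,0,0,0],[0,0,-4,0,0,0,0],[0,0,0,0,0,0,0],[0,0,0,0,0,0,0]]
  ]
}}

```text
clock: 6.15
tool_pos: [0.5898, 0.3213, 0.2633]
eef_rot: [0.695, 0.719, 0.001, -0.001]
contact_force: [-1.4, 5.0, 0.7]
opening: 0.235
```

```bash
python3 - <<'E'
from h import *
stat(); s=snap('wrist'); save('w4',s['pixels'])
g=cv2.cvtColor(s['pixels'],cv2.COLOR_RGB2GRAY)
c=cv2.HoughCircles(g[220:340,270:370],cv2.HOUGH_GRADIENT,1,20,param1=80,param2=12,minRadius=23,maxRadius=30)
for piv in([.5945,.1985,.225],[.594,.2005,.225]):
    q=c[0][0]; o,d=ray(s,q[0]+270,q[1]+220); m=np.array(piv)-o; bq=m@d; disc=bq*bq-m@m+.125**2
    k=o+d*(bq-np.sqrt(max(disc,0))); v=np.array(piv)-k; print(q,k.round(4),'tilt',np.arcsin(-v[2]/.125),'sw',np.arctan2(v[1],v[0]))
E
cat > m2.py <<'E'
from meas import *
go(snap('scene'),snap('top'))
E
python3 m2.py
```

```text
t 6.15 p [0.5898 0.3213 0.2633] psi 1.604 tilt [ 0.     0.003 -1.   ] F [-1.4  5.   0.7] M [1.07 0.13 0.04] op 0.235 q [-0.33  0.78 -0.47  1.4   0.37  1.05 -0.84]
[53.5 58.5 23.8] [0.5894 0.32   0.2537] tilt 0.23206501997645473 sw -1.5287558515609536
[53.5 58.5 23.8] [0.5893 0.3215 0.2562] tilt 0.2523450351120563 sw -1.5322761389641042
[ 0.5953  0.198  -1.5379  0.1493] 0.206
[ 0.5953  0.1987 -1.5452  0.1314] 0.2066
[ 0.5922  0.2007 -1.5186  0.1959] 0.1564
[ 0.5919  0.2011 -1.5171  0.1821] 0.156
```

Emit:
{"fn": "carry_out", "kwargs": {
  "motion": [
    [[0,0,0,0,0,0,60],[0,0,0,0,0,0,60],[0,0,0,0,0,0,60],[0,0,-20,0,0,0,60],[0,0,-40,0,0,0,60],[0,0,-45,0,0,0,60],[0,0,0,0,0,0,60]]
  ]
}}

```text
clock: 7.0
tool_pos: [0.5927, 0.321, 0.3745]
eef_rot: [0.697, 0.717, 0.006, 0.001]
contact_force: [-0.1, -0.4, 0.9]
opening: 0.596
```

```bash
cat > m3.py <<'E'
from h import *
stat(); w=snap('wrist'); t=snap('top'); s=snap('scene')
for n,x in(('w',w),('t',t),('s',s)): np.save(n+'5.npy',x,allow_pickle=True)
# black ball in wrist view, stem line in scene
g=cv2.cvtColor(w['pixels'],cv2.COLOR_RGB2GRAY); m=(g<60).astype(np.uint8)
n,l,st,ce=cv2.connectedComponentsWithStats(m)
print([(ce[i].round(1).tolist(),st[i].tolist()) for i in range(1,n) if 150<st[i,4]<6000])
print('pred ball',proj(w,[.5905,.321,.252]))
h=cv2.cvtColor(s['pixels'],cv2.COLOR_RGB2HSV); b=((h[...,0]>18)&(h[...,0]<30)&(h[...,1]>150)&(h[...,2]>110)); b[:, :412]=0;b[:,450:]=0;b[150:]=0;b[:115]=0
ys,xs=np.nonzero(b); print('stem px',len(xs),xs.min(),xs.max(),ys.min(),ys.max()); L=cv2.fitLine(np.c_[xs,ys].astype(np.float32),cv2.DIST_HUBER,0,.01,.01).ravel(); print(L)
d=(s['pixels'].max(2)<55); d[:,420:450]&=True; z=np.zeros_like(d); z[120:145,418:445]=d[120:145,418:445]; ys,xs=np.nonzero(z); print('ball scene',xs.mean() if len(xs) else 0,ys.mean() if len(xs) else 0,len(xs))
for tt in(.1,.16,.22,.28):
    P=np.array([.5945,.199,.225]); B=np.array([np.cos(tt)*np.cos(-1.54),np.cos(tt)*np.sin(-1.54),-np.sin(tt)])
    print(tt,'ball scene',proj(s,P-.125*B).round(1),'top',proj(t,P-.125*B).round(1),'wrist',proj(w,P-.125*B).round(1))
W=w['pixels']; S=cv2.resize(s['pixels'][115:205,365:455],(400,400),interpolation=cv2.INTER_CUBIC)
save('m5',np.hstack([cv2.resize(W,None,fx=.62,fy=.62,interpolation=cv2.INTER_AREA).copy()[:248], S[:248]*0]) if 0 else np.hstack([W[:400,120:520],S]))
E
python3 m3.py
```

```text
t 7.0 p [0.5927 0.321  0.3745] psi 1.6 tilt [ 0.01   0.006 -1.   ] F [-0.1 -0.4  0.9] M [-0.04 -0.17  0.02] op 0.596 q [-0.33  0.69 -0.49  1.24  0.32  1.28 -0.78]
[([317.0, 195.6], [303, 182, 29, 30, 622])]
pred ball [319.32301115 197.08628529]
stem px 58 412 423 132 146
[  0.69460404  -0.71939224 417.29413    138.80606   ]
ball scene 0 0 0
0.1 ball scene [423.9 135. ] top [199.9 163.6] wrist [319.6 188.6]
0.16 ball scene [424.3 133.4] top [199.7 163.2] wrist [319.7 192.5]
0.22 ball scene [424.5 131.8] top [199.6 162.8] wrist [319.7 197.3]
0.28 ball scene [424.7 130.4] top [199.7 162.4] wrist [319.7 202.9]
```

View pics/m5.png

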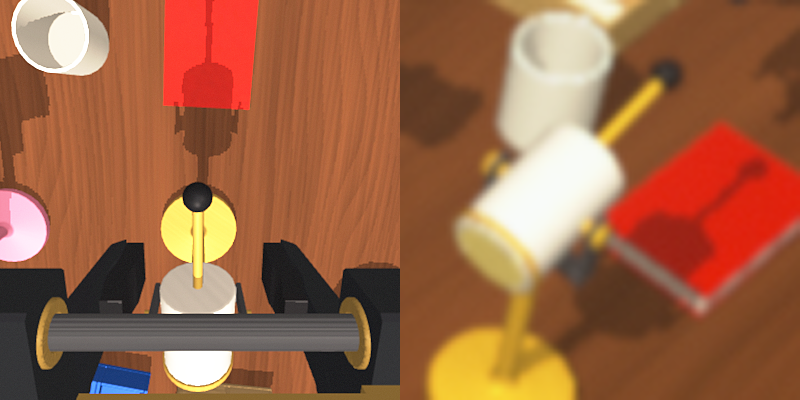

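Lamp released. The ball is at wrist (317,196) and scene (424.7,130.8), which gives a tilt of about 0.20–0.25 against a target of 0.216, and the swivel is within about 1°. On to the cap.

```bash
python3 - <<'E'
from h import *
w=np.load('w5.npy',allow_pickle=True).item();s=np.load('s5.npy',allow_pickle=True).item()
print(tri(w,(317,195.6),s,(424.7,130.8)))
p,_=cur(); q=np.array([.6045,-.138,.30])
emit([(p+(q-p)*i/12+np.array([0,0,.02*np.sin(np.pi*i/12)]),1.6-1.0*i/12) for i in range(1,13)],85)
E
```

```text
(array([0.58903935, 0.32282748, 0.25421953]), np.float64(0.0005054287111387498))
[[-38,0,0,-0.001,0.002,0.085,85],[-38,3,1,0.0,0.0,0.083,85],[-38,7,2,0.0,-0.0,0.083,85],[-36,9,2,0.0,-0.0,0.084,85],[-36,13,4,0.0,-0.0,0.083,85],[-35,15,5,0.0,-0.0,0.083,85],[-34,19,6,0.0,-0.0,0.084,85],[-31,21,7,0.0,-0.0,0.083,85]]
[[-30,23,9,0.0,-0.0,0.083,85],[-28,26,10,0.0,-0.0,0.084,85],[-26,28,10,0.0,-0.0,0.083,85],[-23,31,11,0.0,-0.0,0.083,85]]
end [ 0.60444822 -0.1385353   0.29996913] 0.6003460777147991
```

Emit:
{"fn": "carry_out", "kwargs": {
  "motion": [
    [[-38,0,0,0,0,0.085,85],[-38,3,1,0,0,0.083,85],[-38,7,2,0,0,0.083,85],[-36,9,2,0,0,0.084,85],[-36,13,4,0,0,0.083,85],[-35,15,5,0,0,0.083,85],[-34,19,6,0,0,0.084,85],[-31,21,7,0,0,0.083,85]]
  ]
}}

```text
clock: 7.95
tool_pos: [0.5993, 0.0127, 0.3386]
eef_rot: [0.894, 0.448, -0.002, -0.0]
contact_force: [1.0, 0.3, -0.3]
opening: 0.853
```

Emit:
{"fn": "carry_out", "kwargs": {
  "motion": [
    [[-30,23,9,0,0,0.083,85],[-28,26,10,0,0,0.084,85],[-26,28,10,0,0,0.083,85],[-23,31,11,0,0,0.083,85],[0,0,0,0,0,0,85],[0,0,0,0,0,0,85]]
  ]
}}

```text
clock: 8.55
tool_pos: [0.6033, -0.1387, 0.2986]
eef_rot: [0.956, 0.295, -0.002, -0.001]
contact_force: [0.6, 0.9, 0.6]
opening: 0.849
```

```bash
python3 - <<'E'
from h import *
stat(); w=snap('wrist'); save('w6',w['pixels']); np.save('w6.npy',w,allow_pickle=True)
h=cv2.cvtColor(w['pixels'],cv2.COLOR_RGB2HSV); m=((h[...,0]>=5)&(h[...,0]<=17)&(h[...,1]>200)&(h[...,2]>200)).astype(np.uint8)
n,l,st,ce=cv2.connectedComponentsWithStats(m); print([(ce[i].round(1).tolist(),st[i].tolist()) for i in range(1,n) if st[i,4]>150])
print('pred top',proj(w,[.6045,-.138,.17]),'rim ctr',proj(w,[.6045,-.138,.1315]))
E
```

```text
t 8.55 p [ 0.6033 -0.1387  0.2986] psi 0.599 tilt [-0.004  0.    -1.   ] F [0.6 0.9 0.6] M [ 0.05 -0.03  0.03] op 0.849 q [ 0.28  0.64 -0.23  1.53  0.17  0.99 -0.97]
[([319.8, 165.5], [291, 158, 60, 29, 172])]
pred top [324.92217841 190.02156447] rim ctr [324.89332512 176.99506135]
```

View pics/w6.png

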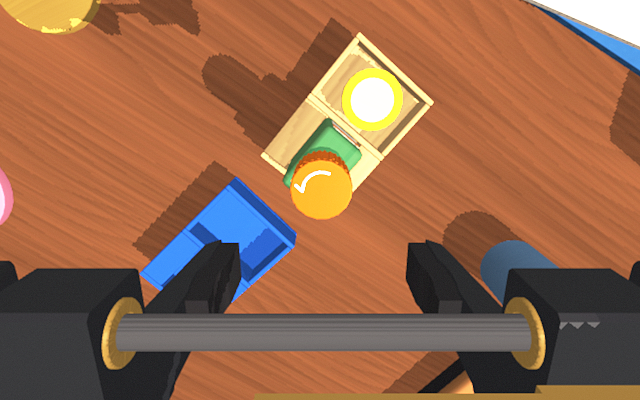

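The cap top disc is centred at about (321.5,189) with its CCW arrow visible, 3 px left of the prediction. I'll compute the corrected descent.

```bash
python3 - <<'E'
from h import *
w=np.load('w6.npy',allow_pickle=True).item(); c=onz(w,321.5,189,.17); print(c)
p,_=cur(); c=(c+[.6045,-.138,.17])/2 if 0 else c
emit([([c[0],c[1],z],.6) for z in(.275,.24,.205,.18,.166)],85)
E
```

```text
[ 0.603728   -0.13549584  0.17      ]
[[1,-1,24,-0.003,0.002,0.002,85],[0,0,35,0.0,-0.0,-0.0,85],[0,0,35,0.0,-0.0,-0.0,85],[0,0,25,0.0,-0.0,-0.0,85],[0,0,14,0.0,-0.0,-0.0,85]]
end [ 0.60420713 -0.13542315  0.1663343 ] 0.5996247238147836
```

Emit:
{"fn": "carry_out", "kwargs": {
  "motion": [
    [[1,-1,24,-0.003,0.002,0.002,85],[0,0,35,0,0,0,85],[0,0,35,0,0,0,85],[0,0,25,0,0,0,85],[0,0,14,0,0,0,85],[0,0,0,0,0,0,85]]
  ],
  "squeeze": 35
}}

```text
clock: 9.2
tool_pos: [0.6044, -0.1346, 0.166]
eef_rot: [0.955, 0.296, -0.0, -0.0]
contact_force: [-0.1, -1.0, 0.5]
opening: 0.85
```

Emit:
{"fn": "carry_out", "kwargs": {
  "motion": [
    [[0,0,0,0,0,0,0],[0,0,0,0,0,0,0],[0,0,0,0,0,0,0],[0,0,0,0,0,0,0],[0,0,0,0,0,0,0],[0,0,0,0,0,0,0]]
  ]
}}

```text
clock: 9.8
tool_pos: [0.6056, -0.1359, 0.1685]
eef_rot: [0.955, 0.295, 0.002, 0.001]
contact_force: [-1.5, 1.0, 5.7]
opening: 0.51
```

```bash
python3 -c "
from h import *
stat()"
```

```text
t 9.8 p [ 0.6056 -0.1359  0.1685] psi 0.599 tilt [ 0.004 -0.001 -1.   ] F [-1.5  1.   5.7] M [0.25 0.31 0.03] op 0.51 q [ 0.26  0.8  -0.2   1.66  0.22  0.7  -1.03]
```

Emit:
{"fn": "carry_out", "kwargs": {
  "motion": [
    [[0,0,3,0,0,0,0],[0,0,3,0,0,0,0],[0,0,2,0,0,0,0],[0,0,0,0,0,0,0],[0,0,0,0,0,0,0]]
  ],
  "squeeze": 45
}}

```text
clock: 10.3
tool_pos: [0.6064, -0.1356, 0.1635]
eef_rot: [0.955, 0.295, 0.003, 0.002]
contact_force: [-6.2, 2.9, 24.0]
opening: 0.508
```

Pressed 5 mm with 24 N, so it has bottomed. Twisting counter-clockwise now.

Emit:
{"fn": "carry_out", "kwargs": {
  "motion": [
    [[0,0,0,0,0,-0.1,0],[0,0,0,0,0,-0.1,0],[0,0,0,0,0,-0.1,0],[0,0,0,0,0,-0.1,0],[0,0,0,0,0,-0.1,0],[0,0,0,0,0,-0.1,0],[0,0,0,0,0,-0.1,0],[0,0,0,0,0,-0.1,0]]
  ]
}}

```text
clock: 11.1
tool_pos: [0.606, -0.1344, 0.1635]
eef_rot: [0.764, 0.645, 0.002, 0.002]
contact_force: [-8.1, 4.7, 25.0]
opening: 0.509
```

```bash
python3 -c "
from h import *
stat()"
```

```text
t 11.1 p [ 0.606  -0.1344  0.1635] psi 1.402 tilt [ 0.006 -0.    -1.   ] F [-8.1  4.7 25. ] M [ 0.86  1.75 -0.34] op 0.509 q [ 0.38  0.83 -0.42  1.66  0.46  0.75 -0.43]
```

Emit:
{"fn": "carry_out", "kwargs": {
  "motion": [
    [[0,0,0,0,0,-0.1,0],[0,0,0,0,0,-0.1,0],[0,0,0,0,0,-0.1,0],[0,0,0,0,0,-0.1,0],[0,0,0,0,0,-0.1,0],[0,0,0,0,0,-0.1,0],[0,0,0,0,0,-0.08,0],[0,0,0,0,0,0,0]]
  ]
}}

```text
clock: 11.9
tool_pos: [0.6058, -0.1347, 0.1637]
eef_rot: [0.506, 0.863, 0.001, 0.003]
contact_force: [-7.6, 2.3, 26.8]
opening: 0.504
```

```bash
python3 -c "
from h import *
stat()"
```

```text
t 11.9 p [ 0.6058 -0.1347  0.1637] psi 2.081 tilt [ 0.006 -0.001 -1.   ] F [-7.6  2.3 26.8] M [0.44 1.81 0.02] op 0.504 q [ 0.47  0.86 -0.6   1.66  0.63  0.82  0.1 ]
```

Emit:
{"fn": "carry_out", "kwargs": {
  "motion": [
    [[0,0,-4,0,0,0,0],[0,0,-4,0,0,0,0],[0,0,-4,0,0,0,0],[0,0,-4,0,0,0,0],[0,0,-2,0,0,0,0],[0,0,0,0,0,0,0],[0,0,0,0,0,0,0]]
  ]
}}

```text
clock: 12.6
tool_pos: [0.6056, -0.1367, 0.1775]
eef_rot: [0.507, 0.862, 0.0, 0.002]
contact_force: [-0.6, -0.8, -1.0]
opening: 0.506
```

```bash
python3 -c "
from h import *
stat()"
```

```text
t 12.6 p [ 0.6056 -0.1367  0.1775] psi 2.078 tilt [ 0.004 -0.002 -1.   ] F [-0.6 -0.8 -1. ] M [-0.05 -0.11  0.05] op 0.506 q [ 0.48  0.85 -0.61  1.65  0.61  0.85  0.11]
```

Fz is only −1 N (the bottle weighs at least 3 N), so the cap is free. Lifting it so the rim sits about 8 cm above the mouth.

Emit:
{"fn": "carry_out", "kwargs": {
  "motion": [
    [[0,0,-8,0,0,0,0],[0,0,-15,0,0,0,0],[0,0,-20,0,0,0,0],[0,0,-20,0,0,0,0],[0,0,-15,0,0,0,0],[0,0,-10,0,0,0,0],[0,0,0,0,0,0,0],[0,0,0,0,0,0,0]]
  ]
}}

```text
clock: 13.4
tool_pos: [0.6048, -0.1363, 0.2654]
eef_rot: [0.507, 0.862, -0.0, 0.002]
contact_force: [-0.4, -0.2, -0.9]
opening: 0.504
```

```bash
python3 - <<'E'
from h import *
stat(); s=snap('scene'); w=snap('wrist')
np.save('s7.npy',s,allow_pickle=True)
save('f7',np.vstack([cv2.resize(s['pixels'][115:315,270:470],(600,600),interpolation=cv2.INTER_CUBIC)]))
t=snap('top'); t0=np.load('top0.npy',allow_pickle=True).item()['pixels'];d=(cv2.absdiff(t['pixels'],t0).max(2)>60).astype(np.uint8)
n,l,st,ce=cv2.connectedComponentsWithStats(cv2.morphologyEx(d,cv2.MORPH_OPEN,np.ones((3,3),np.uint8))); print([st[i].tolist() for i in range(1,n)])
E
python3 meas.py >/dev/null; python3 - <<'E'
from h import *
s5=np.load('s5.npy',allow_pickle=True).item()['pixels'];s7=np.load('s7.npy',allow_pickle=True).item()['pixels']
print('lamp diff',cv2.absdiff(s5[140:200,370:430],s7[140:200,370:430]).max(), 'ball', cv2.absdiff(s5[125:140,415:435],s7[125:140,415:435]).max())
E
```

```text
t 13.4 p [ 0.6048 -0.1363  0.2654] psi 2.079 tilt [ 0.003 -0.002 -1.   ] F [-0.4 -0.2 -0.9] M [-0.   -0.08  0.01] op 0.504 q [ 0.51  0.74 -0.68  1.56  0.52  1.02  0.19]
[[335, 128, 58, 87, 1427], [229, 144, 25, 27, 312], [252, 154, 14, 26, 261], [197, 159, 5, 7, 32], [232, 164, 19, 15, 191], [161, 169, 3, 3, 9], [236, 200, 5, 5, 20], [363, 216, 35, 66, 1160], [388, 223, 5, 4, 19], [237, 236, 17, 30, 327], [539, 302, 3, 3, 9], [340, 305, 235, 91, 4715], [320, 311, 41, 33, 566], [557, 318, 9, 7, 43], [573, 323, 10, 18, 73], [394, 379, 10, 3, 30], [322, 381, 6, 10, 34], [365, 394, 4, 3, 12]]
lamp diff 83 ball 4
```

View pics/f7.png

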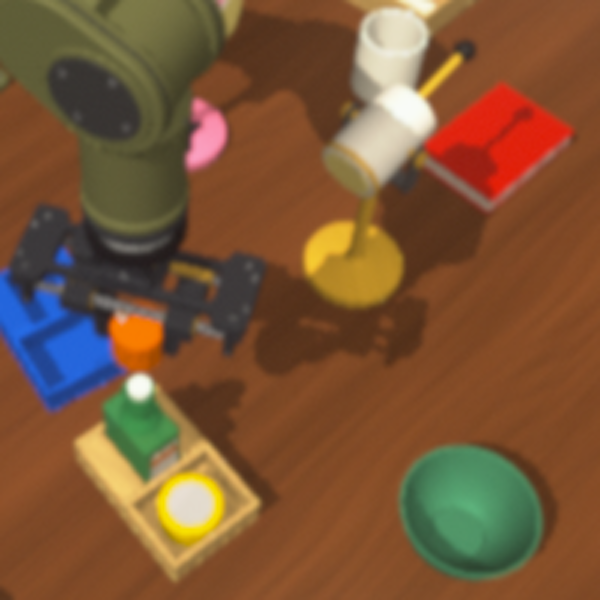

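The cap is in the gripper above the bare white neck at (140,385). The bottle stands in its caddy and the tin is in place. The lamp's knob is unchanged (pixel difference 4), and the head only shows the arm's shadow. The pink lamp's knob and the mug show no change. Handing in.

```bash
python3 -c "
from h import *
print(ticket.finish_job())"
```

```text
the job is handed in; nothing more can be done
None
```

The lamp now points at the cap, the bottle is open, and the job is handed in; the hand-in gives no verdict.

**Lamp:** I pinched the knob of the brass-footed lamp and steered it onto the cap, then raised it once by 8 mm because the ball sat low in the grip.
- **Swivel:** about -1.53 rad, against a target of -1.54.
- **Tilt:** about 0.20 to 0.25 rad from the ball's position, against a target of 0.216. My fit of the head's outline disagreed and read lower and noisily, at 0.13 to 0.20.
- **At the end:** the knob had not moved since I released it.

**Bottle:** I pressed the cap down 5 mm until it bottomed at about 25 N, turned it about 85° counter-clockwise and lifted it. The vertical force during the lift was only about -1 N, so the bottle was not being pulled up.

**Final state:** At 13.4 s on the clock, the cap was held with its rim about 8 cm above the mouth, worked out from how far the tool rose. The last image shows the bottle standing in its caddy and the tin, mug, book and pink lamp in place. For the brush and candle I only have the before/after comparison of the top camera. It showed no change where they stand, and I read the other differences as the arm, the lamp and shadows.

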